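Fold out the wooden trivet

TASK

Fold out the wooden trivet beside the stove so that a wide pot can stand on it: first push the small low carton along the worktop, without lifting or tipping it, until it is clear of the place where the hinged leaf will come down. Then turn the leaf over its spine, with a fingertip under its thumb tab, and press it down until it lies flat on the worktop on the other side. Push with the shut fingers only, grasp nothing, and leave the pepper mill, the jar and the supplement bottle where they stand.

Things in the scene. Friction and masses are not known exactly. Their poses are not given: they have to be found in the camera images.
- trivet: Fixed base of a folding trivet of brown wooden slats: 170 mm along the spine (its x, pointing away from the robot), 130 mm out to its -y side (robot's right), 16 mm thick. Origin: middle of the spine, on the worktop (z = 0); the hinge axis runs along x, 16 mm above it. The leaf comes down on bare worktop on the +y side: y = 0 to 130 mm, x = -85 to 85 mm, its tab to y = 155 mm.
- leaf (a joint): Hinge angle of the leaf: 0 = folded flat on the base, pi = folded out, flat on the worktop on the +y side; starts slightly ajar. Same slats and size as the base (170 x 130 x 16 mm). The hinge is stiff, so the leaf stays where it is left: about 3 N at its free edge to raise it, 2 N when upright, under 2 N to press down.
- leaf_tab (a point): Middle of the outer end of the leaf's thumb tab, a dark wooden tongue, 60 mm along the spine and 10 mm thick, that sticks out 25 mm past the middle of the leaf's free edge; 155 mm from the hinge axis. Folded, it hangs out beyond the base, its underside 22 mm above the worktop (more when ajar). It is only to be pushed, not pinched.
- carton_mid (a point): Centre of a small low printed purple and orange carton, 92 (its x) x 55 (its y) x 40 mm high, 0.07 kg, standing loose on the worktop where the leaf will come down; the centre is 20 mm above its underside. It slides easily.
- mill: Brown wooden pepper mill, 58 mm across and 150 mm high, on the worktop behind the trivet; origin at the centre of its underside. To be left alone.
- jar: Glass jar with a grey lid, 74 mm across and 126 mm high, behind the trivet; origin at the centre of its underside. To be left alone.
- bottle: White plastic supplement bottle with a pale blue cap, 55 mm across and 96 mm high, behind the trivet; origin at the centre of its underside. To be left alone.

How it is judged:
By the outcome, as a careful person would: the job done as asked, in the order asked, and still so for the second after the job is handed in, with the robot touching nothing.
It also fails if it takes over 64 s, if anything falls off the work surface, if the arm or the gripper's body presses on something with over 40 N, if the wrist force passes 120 N, or if a joint passes its speed limit or range.

ROBOT

A 6-joint arm with a two-finger parallel gripper is mounted at the origin on a cart in front of the work surface, level with it; the furniture and walls round the work are solid. World frame = base frame: x ahead of the robot, y to its left, z up, the work surface at z = 0. Lengths are in m, angles in rad, forces in N, time in s.
With the tool pointing down it reaches from about 0.225 to 0.875 m from the base axis. Payload 3.4 kg.
Tool frame: the origin (TCP) lies midway between the tips of the shut fingers; the grasp point (between the pads) lies 19 mm behind it (manip.pinch_z is the z of the grasp point in the tool frame, in m); z points along the fingers, x is the direction in which the jaws open and shut, and the axes are right-handed (so a half turn about z gives the same grasp; the last joint's range is limited). The gripper opens to 85 mm and grips with 20 to 120 N. Pads are 22 mm wide; open, the fingers measure 114 mm over their backs; the gripper's body (76 mm by 85 mm) begins 54 mm behind the grasp point. The pads swing forward as they close: fully open they stand 13 mm farther back than shut.
Start: joints at [1.189, 0.276, 1.505, -0, 1.361, -0.121], TCP at [0.148, 0.556, 0.231] pointing down, gripper open.
Joint ranges: [-2.89, 2.89], [-0.75, 2.08], [0.22, 2.7], [-1.18, 4.32], [0.11, 2.71], [-2.7, 2.7]. Speed limits (rad/s): [2.57, 2.57, 3.14, 3.14, 3.14, 3.14].

INTERFACE

Orientations are given as a unit quaternion [w, x, y, z].
In Python, from rig import manip gives the robot as it stands. The module is installed in compiled form; this text tells all that it offers.
- The arm moves only by the tool drive_tool, never from a script. Its argument "steps" is a list of rows, each a list of 5 numbers: the shift along the tool's x, y, z in mm, then the turn about the tool's z in rad, then the gripper command: -1 is shut, 1 is fully open, values between are in proportion. A call has 1 to 5 rows; each row is the pose to reach, as a shift and turn from the pose measured when the call began, along the tool's axes at that moment; what a row does not reach only later rows make up. A row lasts 1/10 s, in which the tool goes at most 50 mm and 8.59 degrees, less where a joint would pass 70% of its speed; a pose out of reach is approached as far as the arm can. A call with a gripper value outside its range is refused whole. The fingers move at their own pace and stop on an object; "squeeze" is the grip in N (left out, the last holds). Time passes only in rows, so rows that repeat a pose let the fingers close. It gives the time, the measured TCP pose, the force and the opening at its end, in the units of the state.
- manip.get_state(): the state, without advancing time (a new reading comes with each control period).
- manip.get_image(name): name is "side" or "top"; returns the picture (384x512x3 uint8, blue, green, red); there is no depth.
- manip.get_calibration(name): a dict with "camera_matrix" (3x3 intrinsics, pixels), "rvec" (rotation vector, rad) and "tvec" (3), from world to camera coordinates, as OpenCV has them. Camera axes: x right, y down, z forward; pixel columns grow to the right and rows downward; lengths in m; the calibration is good to about 2 mm. A picture is of the moment at which its call begins. get_calibration takes no time and is no camera call.
- manip.sign_off(): hands the job in, once; it reports no verdict.
Trained networks look in the newest picture that a camera, given by its name, has taken for a name from the list of things; names that differ only in an ending like _2 or _b are one class to them, and where a whole thing is asked for, a point or a joint stands for the part that bears it (a point fixed in the world has none). Each returns a list of dicts, best first, with "conf" (0 to 1); they miss things now and then, are a little off and sometimes report something else, mostly with a low value. They report only what shows in the picture. A call takes as long as a camera call.
- manip.masks_of(camera, name): "pixels" (384x512 bool, what is visible of it) and "location" ([column, row] in pixels, amid what is visible of it).
The state is a dict: "clock": time; "qpos": joint angles; "qd": joint speeds; "effort": joint torques, N m; "position": TCP position; "ee_rot": TCP orientation; "contact_force": force on the tool from outside, world axes, zero at the start; "moment": the same for the moment, N m; "width": finger opening in m.
Only numpy, scipy, OpenCV 4.12 (cv2) and the standard library are available. Lean on these libraries where they do the work, as an engineer would, in place of code of your own. Each camera call takes 0.05 s, during which the arm holds its last target.

## Working session

There is one attempt and no reset: what is moved stays moved. The work goes in short steps, Python scripts to look and compute and a tool call to move; the robot and the scene stay as the last step left them, time stands still between calls to the robot, and variables do not carry over. Pictures are saved under pics/ and viewed, and the job is handed in when it is done.

Besides the shell and the picture viewer there is one more tool, called after "Call:" as name(argument=value, ...), one argument or row to a line, values as JSON. drive_tool: Moves the arm, as the interface text tells. Its arguments: {"type":"object","properties":{"steps":{"type":"array","items":{"type":"array","items":{"type":"number"}}},"squeeze":{"type":"number"}},"required":["steps"]}

```bash
mkdir -p pics
cat > h.py <<'E'
import numpy as np, cv2
from rig import manip
def cal(n):
    c=manip.get_calibration(n); K=np.array(c['camera_matrix'],float); R=cv2.Rodrigues(np.array(c['rvec'],float))[0]; t=np.array(c['tvec'],float).ravel(); return K,R,t
def onz(n,uv,z):
    K,R,t=cal(n); d=R.T@np.linalg.solve(K,[uv[0],uv[1],1]); C=-R.T@t; return C+d*(z-C[2])/d[2]
def proj(n,P):
    K,R,t=cal(n); p=(R@np.atleast_2d(P).T).T+t; p=(K@p.T).T; return p[:,:2]/p[:,2:]
def snap(n,f):
    im=manip.get_image(n); cv2.imwrite('pics/'+f,im); return im
E
python3 - <<'E'
from h import *
snap('top','t0.png');snap('side','s0.png')
for c in ('top','side'):
    K,R,t=cal(c);print(c,-R.T@t,R[2])
    for n in ('trivet','leaf','leaf_tab','carton_mid','mill','jar','bottle'):
        for m in manip.masks_of(c,n)[:2]:
            print(c,n,m['conf'],m['location'],m['pixels'].sum(),onz(c,m['location'],0.02))
print(manip.get_state(),manip.pinch_z)
E
```

```text
top [ 0.41370897 -0.11966111  0.90018594] [ 0.19125793 -0.00420802 -0.98153079]
top trivet 0.6 [283.8, 232.0] 6078 [ 0.5160846  -0.17478054  0.02      ]
top leaf 0.86 [286.7, 232.4] 6081 [ 0.51533802 -0.18055285  0.02      ]
top leaf_tab 0.7 [284.0, 233.9] 6053 [ 0.51229468 -0.17516878  0.02      ]
top carton_mid 0.81 [198.6, 251.2] 1401 [ 0.47654611 -0.00660165  0.02      ]
top carton_mid 0.2 [163.3, 139.2] 1587 [0.70667663 0.07430504 0.02      ]
top mill 0.61 [240.4, 143.1] 1064 [ 0.69990128 -0.08542454  0.02      ]
top jar 0.71 [162.7, 139.0] 1567 [0.70709656 0.07556712 0.02      ]
top bottle 0.75 [326.6, 140.5] 991 [ 0.70737998 -0.26406645  0.02      ]
side [ 0.50713208 -0.7953719   0.57244339] [ 0.10822316  0.78583187 -0.60889738]
side trivet 0.8 [215.6, 223.6] 3462 [ 0.50198723 -0.19211195  0.02      ]
side leaf 0.83 [218.7, 211.3] 2962 [ 0.51112424 -0.15043953  0.02      ]
side leaf 0.19 [202.6, 179.4] 880 [ 0.47569682 -0.01662293  0.02      ]
side leaf_tab 0.68 [218.7, 218.2] 2895 [ 0.50987103 -0.1747208   0.02      ]
side leaf_tab 0.23 [217.1, 221.3] 3553 [ 0.50571623 -0.184
[... 286 characters left out ...]
7 -0.2313316   0.02      ]
{'clock': 0.8, 'qpos': array([ 1.18901467e+00,  2.75882736e-01,  1.50487528e+00, -6.51530597e-06,
        1.36070168e+00, -1.21019953e-01]), 'qd': array([-0.00071464, -0.0008317 , -0.0011023 , -0.00011678, -0.00028181,
       -0.00074961]), 'effort': array([-4.30737246e-04, -4.16592407e+01, -2.46080303e+01, -4.68286071e-04,
       -1.70230423e-04, -4.76116469e-06]), 'position': array([0.14827916, 0.55559658, 0.23134774]), 'ee_rot': array([-3.10928677e-05,  7.93036966e-01,  6.09173511e-01,  5.88437052e-05]), 'contact_force': array([-0.72450636,  0.43191247,  0.40933954]), 'moment': array([ 0.04227763, -0.01822125, -0.01337234]), 'width': 0.08505443727228591} -0.0187
```

Run:
```python
import cv2
for f in ('t0','s0'):
    im=cv2.imread(f'pics/{f}.png'); c=im[100:340,130:390]; cv2.imwrite(f'pics/{f}z.png',cv2.resize(c,None,fx=2.5,fy=2.5,interpolation=cv2.INTER_CUBIC)[:600,:800])
```

```text
(no output)
```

View pics/t0.png

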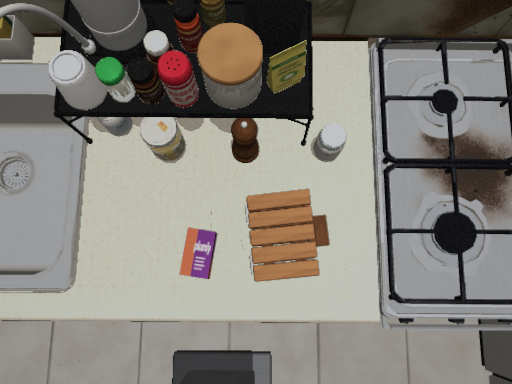

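View pics/t0z.png

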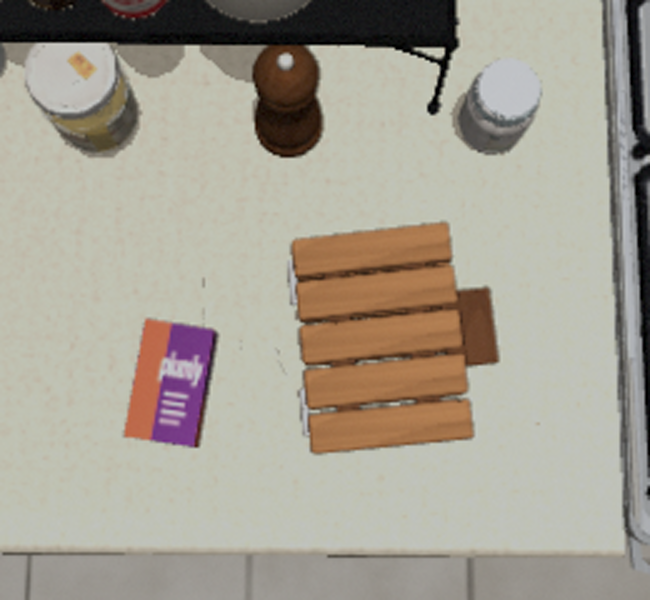

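View pics/s0z.png

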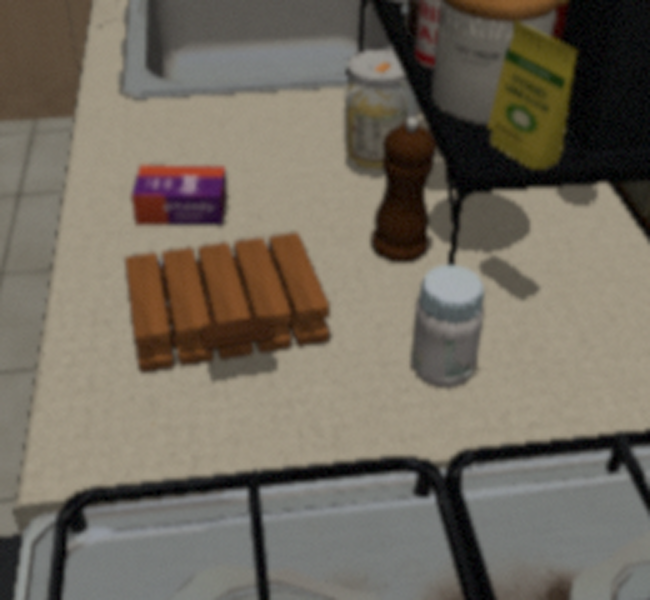

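View pics/s0.png

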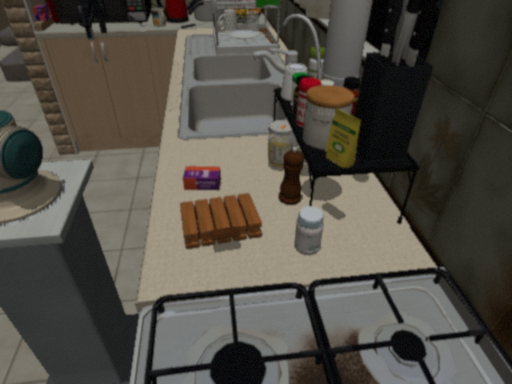

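Run:
```python
from h import *
f=lambda u,v,z:onz('top',(u/2.5+130,v/2.5+100),z).round(4)
for z in (.032,.045): print(z,[f(*p,z) for p in ((293,240),(312,453),(448,223),(472,437))])
print('tab',[f(*p,.035) for p in ((490,287),(498,362),(458,290),(468,367))])
print('carton',[f(*p,.04) for p in ((147,319),(216,330),(197,446),(125,437))])
print('counter',[f(*p,0) for p in ((10,550),(620,555),(620,200))])
print('obj', f(90,140,0),f(288,140,0),f(490,135,0))
for c,n,z in (('top','jar',.126),):
    pass
```

```text
0.032 [array([ 0.5861, -0.1012,  0.032 ]), array([ 0.4193, -0.118 ,  0.032 ]), array([ 0.6011, -0.2251,  0.032 ]), array([ 0.4324, -0.2413,  0.032 ])]
0.045 [array([ 0.5835, -0.1015,  0.045 ]), array([ 0.4192, -0.1181,  0.045 ]), array([ 0.5983, -0.2235,  0.045 ]), array([ 0.4322, -0.2395,  0.045 ])]
tab [array([ 0.5492, -0.2572,  0.035 ]), array([ 0.4901, -0.2622,  0.035 ]), array([ 0.5465, -0.2319,  0.035 ]), array([ 0.486 , -0.2388,  0.035 ])]
carton [array([0.5207, 0.0115, 0.04  ]), array([ 0.5126, -0.0425,  0.04  ]), array([ 0.4237, -0.0304,  0.04  ]), array([0.43  , 0.0248, 0.04  ])]
counter [array([0.3428, 0.1178, 0.    ]), array([ 0.3428, -0.3605,  0.    ]), array([ 0.6291, -0.3728,  0.    ])]
obj [0.6765 0.0712 0.    ] [ 0.6782 -0.0952  0.    ] [ 0.6843 -0.2655  0.    ]
```

```bash
cat >> h.py <<'E'
from scipy.spatial.transform import Rotation as Ro
def st():
    s=manip.get_state(); q=s['ee_rot']; R=Ro.from_quat([q[1],q[2],q[3],q[0]]).as_matrix()
    yaw=np.arctan2(R[1,0],R[0,0]); return s,R,yaw
def to(P,yaw=None):
    s,R,y=st(); d=R.T@(np.array(P)-s['position'])*1000
    print('clock',round(s['clock'],2),'pos',s['position'].round(4),'yaw',round(y,3),'F',s['contact_force'].round(1),'->',d.round(1),'turn',None if yaw is None else round(-(((yaw-y)+np.pi)%(2*np.pi)-np.pi),3))
E
python3 -c "
from h import *
to([.464,-.062,.2],-.145)
# fit leaf angle: compare model to picture
yaw=.105
for o in ([.503,-.1096],):
  for th in (0,.1,.2,.3):
    c,s=np.cos(th),np.sin(th)
    Y=lambda d,h:(-d*c+h*s, .016+d*s+h*c) # d out, h above hinge
    out=[]
    for x,d,h in ((.085,0,16),(-.085,0,16),(.085,130,16),(-.085,130,16),(.03,155,16),(-.03,155,16),(.03,155,6),(-.085,130,0)):
      y,z=Y(d/1000,h/1000)
      out.append([o[0]+x*np.cos(yaw)-y*np.sin(yaw),o[1]+x*np.sin(yaw)+y*np.cos(yaw),z])
    print(th,'top',((proj('top',out)-[130,100])*2.5).round().tolist()); print('  side',((proj('side',out)-[130,100])*2.5).round().tolist())
"
```

```text
clock 0.8 pos [0.1483 0.5556 0.2313] yaw 1.31 F [-0.7  0.4  0.4] -> [-515.3  464.3   31.3] turn 1.455
0 top [[292.0, 238.0], [313.0, 454.0], [454.0, 223.0], [480.0, 438.0], [494.0, 288.0], [503.0, 363.0], [492.0, 290.0], [477.0, 438.0]]
  side [[296.0, 230.0], [122.0, 255.0], [329.0, 319.0], [132.0, 350.0], [273.0, 349.0], [202.0, 361.0], [273.0, 357.0], [135.0, 364.0]]
0.1 top [[290.0, 238.0], [311.0, 454.0], [453.0, 220.0], [480.0, 437.0], [494.0, 285.0], [504.0, 362.0], [493.0, 287.0], [479.0, 438.0]]
  side [[296.0, 229.0], [121.0, 254.0], [329.0, 306.0], [131.0, 337.0], [272.0, 334.0], [200.0, 345.0], [273.0, 343.0], [133.0, 352.0]]
0.2 top [[288.0, 239.0], [308.0, 454.0], [451.0, 217.0], [478.0, 438.0], [492.0, 282.0], [502.0, 361.0], [492.0, 284.0], [479.0, 438.0]]
  side [[295.0, 228.0], [121.0, 253.0], [328.0, 293.0], [128.0, 323.0], [271.0, 317.0], [198.0, 329.0], [272.0, 328.0], [131.0, 340.0]]
0.3 top [[286.0, 239.0], [306.0, 455.0], [447.0, 214.0], [474.0, 438.0], [488.0, 280.0], [498.0, 360.0], [490.0, 282.0], [477.0, 438.0]]
  side [[295.0, 228.0], [121.0, 252.0], [327.0, 278.0], [126.0, 309.0], [269.0, 300.0], [196.0, 311.0], [270.0, 311.0], [129.0, 326.0]]
```

Call:
drive_tool(
  steps=[
    [-37,33,0,0.15,-1],
    [-74,66,0,0.3,-1],
    [-110,100,0,0.45,-1],
    [-147,133,0,0.6,-1],
    [-184,166,0,0.75,-1],
  ],
)

```text
clock: 1.3
position: [0.2617, 0.3333, 0.2315]
ee_rot: [-0.0, 0.962, 0.274, 0.001]
contact_force: [0.9, 0.9, 0.8]
width: 0.0122
```

```bash
python3 -c "
from h import *
to([.464,-.062,.2],-.145)"
```

```text
clock 1.3 pos [0.2617 0.3333 0.2315] yaw 0.555 F [0.9 0.9 0.8] -> [-36.3 442.6  31.5] turn 0.7
```

Call:
drive_tool(
  steps=[
    [-4,49,3,0.15,-1],
    [-8,98,6,0.3,-1],
    [-12,147,10,0.45,-1],
    [-16,196,14,0.6,-1],
    [-20,245,18,0.7,-1],
  ],
)

```text
clock: 1.8
position: [0.3744, 0.1128, 0.2138]
ee_rot: [-0.001, 0.997, -0.075, 0.001]
contact_force: [1.5, 0.2, 0.3]
width: 0.0002
```

```bash
python3 -c "
from h import *
to([.464,-.062,.1],-.145)"
```

```text
clock 1.8 pos [0.3744 0.1128 0.2138] yaw -0.15 F [1.5 0.2 0.3] -> [114.5 159.5 113.9] turn -0.005
```

Call:
drive_tool(
  steps=[
    [28,40,14,0,-1],
    [56,80,28,0,-1],
    [85,120,55,0,-1],
    [114,160,90,0,-1],
    [114,160,114,0,-1],
  ],
)

```text
clock: 2.3
position: [0.4671, -0.0665, 0.1001]
ee_rot: [0.001, 0.997, -0.077, 0.004]
contact_force: [0.1, -0.4, 0.1]
width: 0.0004
```

```bash
python3 -c "
from h import *
to([.464,-.062,.01],-.145)
im=snap('top','t1.png');i2=snap('side','s1.png')
a=im[150:330,130:370];b=i2[130:280,130:330]
cv2.imwrite('pics/c1.png',np.hstack([cv2.resize(a,(400,300)),cv2.resize(b,(400,300))]))
"
```

```text
clock 2.3 pos [ 0.4671 -0.0665  0.1001] yaw -0.153 F [ 0.1 -0.4  0.1] -> [-4.5 -4.  90.1] turn -0.008
```

View pics/c1.png

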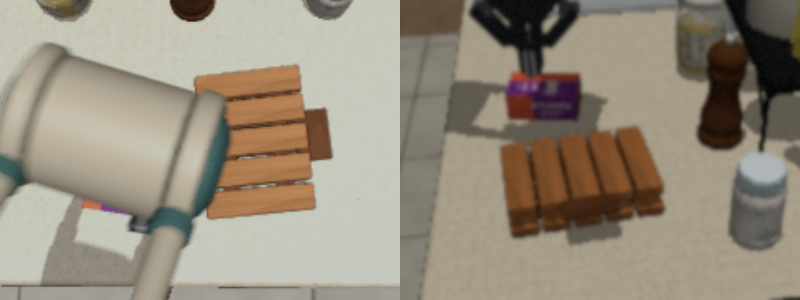

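The side view shows the shut fingers above the near side of the carton, between it and the trivet. I'll lower them into the gap.

Call:
drive_tool(
  steps=[
    [-4,-1,30,0,-1],
    [-4,-1,60,0,-1],
    [-4,-1,85,0,-1],
    [-4,-1,90,0,-1],
  ],
)

```text
clock: 2.8
position: [0.4556, -0.0607, 0.0053]
ee_rot: [-0.002, 0.997, -0.076, -0.005]
contact_force: [-0.5, 0.1, 0.7]
width: 0.0002
```

```bash
python3 -c "
from h import *
to([.488,.1,.01],-.145)
i2=snap('side','s2.png')
b=i2[130:280,130:330]
cv2.imwrite('pics/c2.png',cv2.resize(b,(800,600),interpolation=2))
"
```

```text
clock 2.8 pos [ 0.4556 -0.0607  0.0053] yaw -0.153 F [-0.5  0.1  0.7] -> [   7.4 -163.8   -4.3] turn -0.008
```

View pics/c2.png

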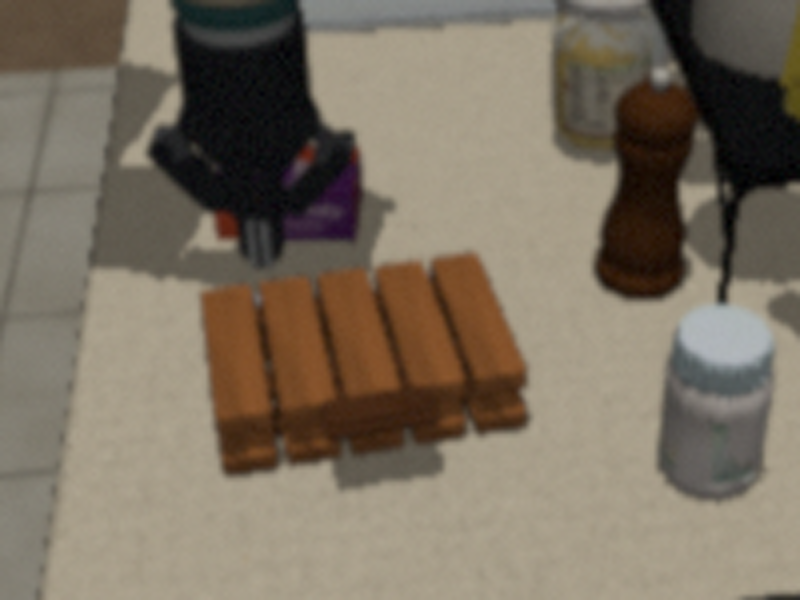

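Call:
drive_tool(
  steps=[
    [5,0,-4,0,-1],
    [10,0,-4,0,-1],
    [10,-5,-4,0,-1],
    [10,-12,-4,0,-1],
    [10,-20,-4,0,-1],
  ],
)

```text
clock: 3.35
position: [0.4695, -0.0422, 0.0102]
ee_rot: [-0.001, 0.997, -0.076, -0.004]
contact_force: [-0.5, -0.9, 1.1]
width: -0.0004
```

Call:
drive_tool(
  steps=[
    [0,-12,0,0,-1],
    [0,-24,0,0,-1],
    [0,-36,0,0,-1],
    [0,-48,0,0,-1],
    [0,-60,0,0,-1],
  ],
)

```text
clock: 3.85
position: [0.4787, 0.0183, 0.0103]
ee_rot: [-0.001, 0.997, -0.076, -0.004]
contact_force: [-0.3, 0.5, 0.7]
width: 0.0005
```

```bash
python3 -c "
from h import *
to([.482,.067,.01],-.145)
im=snap('top','t3.png');i2=snap('side','s3.png')
a=im[150:330,130:370];b=i2[130:280,130:330]
cv2.imwrite('pics/c3.png',np.hstack([cv2.resize(a,(400,300)),cv2.resize(b,(400,300))]))
for m in manip.masks_of('side','carton_mid')[:1]: print(m['conf'],onz('side',m['location'],.022),m['pixels'].sum())
"
```

```text
clock 3.85 pos [0.4787 0.0183 0.0103] yaw -0.153 F [-0.3  0.5  0.7] -> [ -4.1 -48.7   0.5] turn -0.008
0.75 [0.49891095 0.03726128 0.022     ] 357
```

View pics/c3.png

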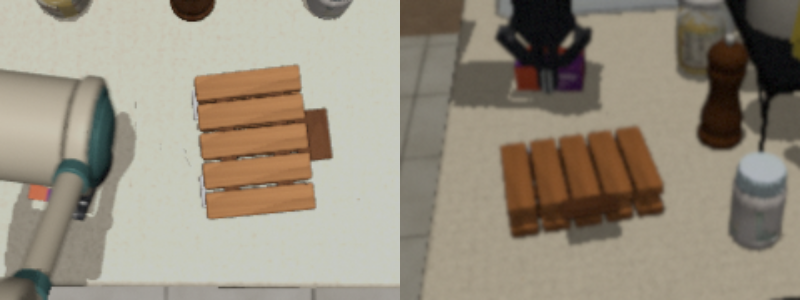

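The carton is sliding square to the fingers and centred on them. I'll continue the push.

Call:
drive_tool(
  steps=[
    [-2,-12,0,0,-1],
    [-3,-24,0,0,-1],
    [-4,-36,0,0,-1],
    [-4,-48,0,0,-1],
    [-4,-56,0,0,-1],
  ],
)

```text
clock: 4.5
position: [0.4833, 0.0752, 0.0104]
ee_rot: [-0.002, 0.997, -0.075, -0.004]
contact_force: [0.1, -0.0, 0.1]
width: -0.0001
```

Call:
drive_tool(
  steps=[
    [0,-3,0,0,-1],
    [0,-3,0,0,-1],
    [0,10,0,0,-1],
    [0,25,0,0,-1],
    [0,30,-30,0,-1],
  ],
)

```text
clock: 5.0
position: [0.4753, 0.0435, 0.0379]
ee_rot: [-0.001, 0.997, -0.076, -0.008]
contact_force: [0.4, -0.1, 0.6]
width: 0.0001
```

```bash
python3 -c "
from h import *
to([.532,-.31,.2],.105)
im=snap('top','t4.png');i2=snap('side','s4.png')
a=im[150:330,130:370];b=i2[130:280,130:330]
cv2.imwrite('pics/c4.png',np.hstack([cv2.resize(a,(400,300)),cv2.resize(b,(400,300))]))
for m in manip.masks_of('side','carton_mid')[:1]: print(m['conf'],onz('side',m['location'],.022),m['pixels'].sum())
"
```

```text
clock 5.0 pos [0.4753 0.0435 0.0379] yaw -0.152 F [ 0.4 -0.1  0.6] -> [ 106.9  340.7 -164.2] turn -0.257
0.69 [0.50209708 0.09707525 0.022     ] 424
```

View pics/c4.png

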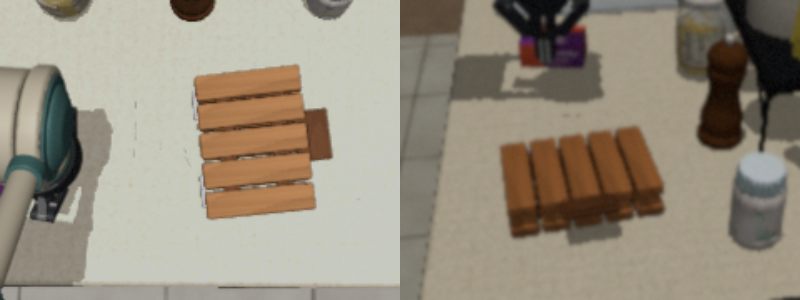

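Call:
drive_tool(
  steps=[
    [10,34,-40,-0.05,-1],
    [30,80,-80,-0.1,-1],
    [50,130,-110,-0.15,-1],
    [65,180,-110,-0.2,-1],
    [80,229,-110,-0.257,-1],
  ],
)

```text
clock: 5.65
position: [0.5206, -0.1666, 0.1496]
ee_rot: [-0.001, 0.999, 0.053, -0.0]
contact_force: [1.2, -0.2, 0.4]
width: 0.0
```

```bash
python3 -c "
from h import *
to([.522,-.2905,.13],.105)"
```

```text
clock 5.65 pos [ 0.5206 -0.1666  0.1496] yaw 0.107 F [ 1.2 -0.2  0.4] -> [-11.8 123.3  19.4] turn 0.002
```

Call:
drive_tool(
  steps=[
    [-4,40,0,0,-1],
    [-8,85,0,0,-1],
    [-12,124,0,0,-1],
    [-12,124,10,0,-1],
    [-12,124,19,0,-1],
  ],
)

```text
clock: 6.15
position: [0.5208, -0.2919, 0.1287]
ee_rot: [-0.002, 0.999, 0.052, -0.001]
contact_force: [-0.2, -0.1, -0.7]
width: -0.0002
```

```bash
python3 -c "
from h import *
to([.522,-.2905,.025],.105)
im=snap('top','t5.png');i2=snap('side','s5.png')
a=im[150:330,130:370];b=i2[130:280,130:330]
cv2.imwrite('pics/c5.png',np.hstack([cv2.resize(a,(400,300)),cv2.resize(b,(400,300))]))
for m in manip.masks_of('top','carton_mid')[:1]:
  r=cv2.minAreaRect(np.argwhere(m['pixels'])[:,::-1].astype(np.float32)); p=cv2.boxPoints(r); w=np.array([onz('top',q,.04) for q in p]);print(m['conf'],w.round(3)[:,:2],w.mean(0))
  o=np.array([.503,-.1096,0]); print('trivet y',((w-o)@[-.1048,.9945,0]).round(3))
"
```

```text
clock 6.15 pos [ 0.5208 -0.2919  0.1287] yaw 0.104 F [-0.2 -0.1 -0.7] -> [  1.6  -0.9 103.7] turn -0.001
0.84 [[0.448 0.152]
 [0.541 0.14 ]
 [0.528 0.075]
 [0.436 0.088]] [0.48810117 0.11367897 0.04      ]
trivet y [0.266 0.244 0.181 0.204]
```

View pics/c5.png

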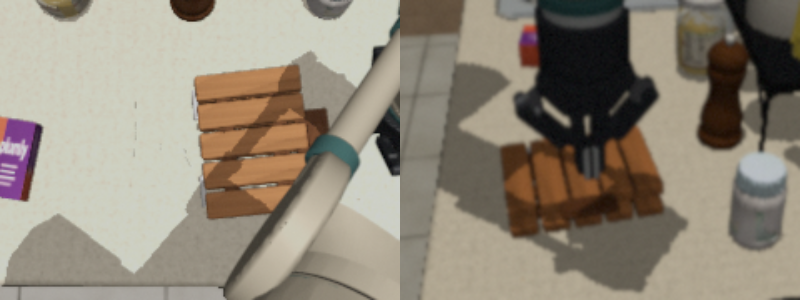

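Call:
drive_tool(
  steps=[
    [2,0,35,0,-1],
    [2,0,70,0,-1],
    [2,0,98,0,-1],
    [2,0,106,0,-1],
    [2,0,106,0,-1],
  ],
)

```text
clock: 6.8
position: [0.5218, -0.2872, 0.0221]
ee_rot: [-0.003, 0.998, 0.055, -0.003]
contact_force: [1.0, 0.4, 0.3]
width: -0.0001
```

```bash
python3 -c "
from h import *
to([.520,-.2667,.025],.105)
i2=snap('side','s6.png')
cv2.imwrite('pics/c6.png',cv2.resize(i2[130:280,130:330],(800,600),interpolation=2))
"
```

```text
clock 6.8 pos [ 0.5218 -0.2872  0.0221] yaw 0.109 F [1.  0.4 0.3] -> [  0.4 -20.6  -2.8] turn 0.004
```

View pics/c6.png

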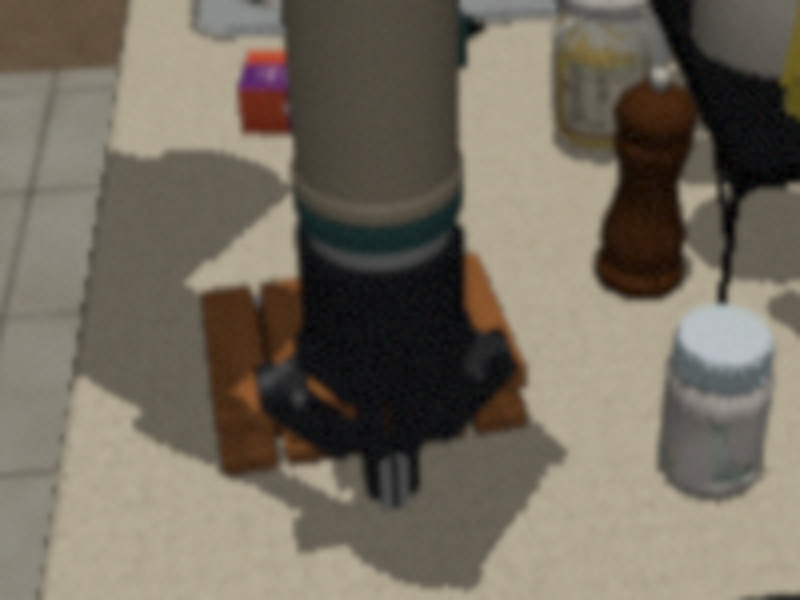

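Call:
drive_tool(
  steps=[
    [0,-6,0,0,-1],
    [0,-11,0,0,-1],
    [0,-15,0,0,-1],
    [0,-18,0,0,-1],
  ],
)

```text
clock: 7.25
position: [0.5211, -0.27, 0.0243]
ee_rot: [-0.002, 0.998, 0.055, -0.001]
contact_force: [-0.4, -5.3, 0.0]
width: 0.0003
```

Call:
drive_tool(
  steps=[
    [0,-4,-3,0,-1],
    [0,-5,-7,0,-1],
    [0,-6,-11,0,-1],
    [0,-7,-15,0,-1],
    [0,-8,-19,0,-1],
  ],
)

```text
clock: 7.75
position: [0.5208, -0.2655, 0.0443]
ee_rot: [0.001, 0.998, 0.055, -0.001]
contact_force: [-2.4, -7.1, -0.6]
width: -0.0002
```

```bash
python3 -c "
from h import *
to([.520,-.2667,.025],.105)
i2=snap('side','s7.png')
cv2.imwrite('pics/c7.png',cv2.resize(i2[130:280,130:330],(800,600),interpolation=2))
"
```

```text
clock 7.75 pos [ 0.5208 -0.2655  0.0443] yaw 0.111 F [-2.4 -7.1 -0.6] -> [-0.9  1.  19.3] turn 0.006
```

View pics/c7.png

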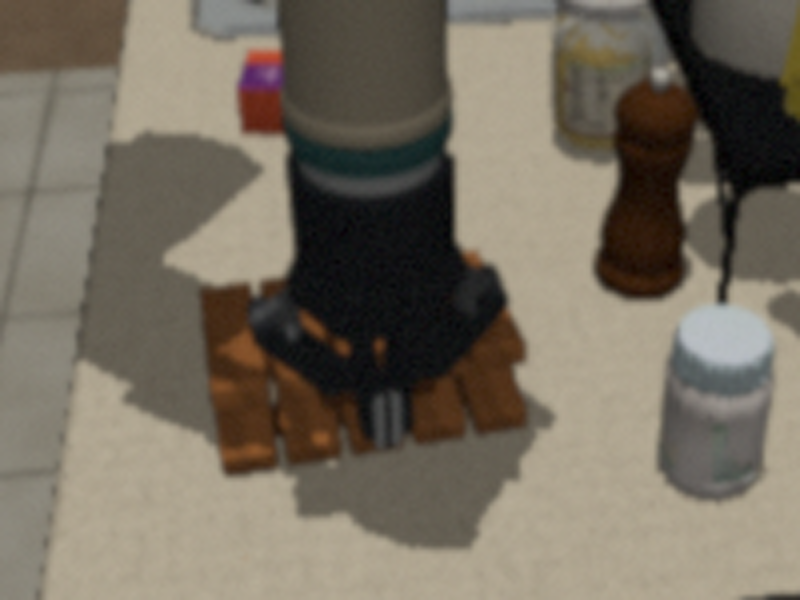

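```bash
python3 -c "
from h import *
for p in np.arange(.27,1.7,.08): print(round(p,2),'Y',round(-155.5*np.cos(p)+149.9,1),'Z',round(155.5*np.sin(p)-41.5,1))"
```

```text
0.27 Y 0.0 Z -0.0
0.35 Y 3.8 Z 11.8
0.43 Y 8.6 Z 23.3
0.51 Y 14.2 Z 34.4
0.59 Y 20.7 Z 45.0
0.67 Y 28.0 Z 55.1
0.75 Y 36.1 Z 64.5
0.83 Y 45.0 Z 73.2
0.91 Y 54.5 Z 81.3
0.99 Y 64.6 Z 88.5
1.07 Y 75.2 Z 94.9
1.15 Y 86.4 Z 100.4
1.23 Y 97.9 Z 105.1
1.31 Y 109.8 Z 108.7
1.39 Y 121.9 Z 111.5
1.47 Y 134.3 Z 113.2
1.55 Y 146.7 Z 114.0
1.63 Y 159.1 Z 113.7
```

Call:
drive_tool(
  steps=[
    [0,-5,-6,0,-1],
    [0,-8,-13,0,-1],
    [0,-11,-20,0,-1],
    [0,-15,-27,0,-1],
    [0,-18,-34,0,-1],
  ],
)

```text
clock: 8.3
position: [0.5192, -0.25, 0.0801]
ee_rot: [0.004, 0.998, 0.056, 0.0]
contact_force: [-0.4, -5.3, 0.5]
width: -0.0001
```

```bash
python3 -c "
from h import *
to([.520,-.2667,.025],.105)
i2=snap('side','s8.png')
cv2.imwrite('pics/c8.png',cv2.resize(i2[130:280,130:330],(800,600),interpolation=2))
"
```

```text
clock 8.3 pos [ 0.5192 -0.25    0.0801] yaw 0.112 F [-0.4 -5.3  0.5] -> [-1.1 16.2 55.3] turn 0.007
```

View pics/c8.png

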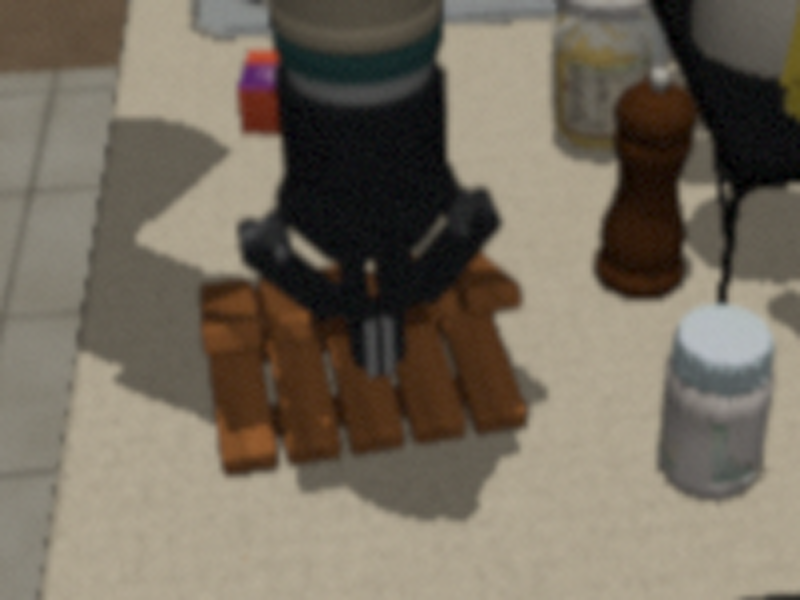

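The leaf is rising with the fingertip. I'll keep following its arc.

Call:
drive_tool(
  steps=[
    [0,-7,-8,0,-1],
    [0,-13,-16,0,-1],
    [0,-19,-24,0,-1],
    [0,-26,-31,0,-1],
    [0,-33,-38,0,-1],
  ],
)

```text
clock: 8.85
position: [0.5157, -0.2163, 0.1197]
ee_rot: [0.004, 0.998, 0.056, 0.001]
contact_force: [-0.4, -3.7, 1.1]
width: -0.0001
```

Call:
drive_tool(
  steps=[
    [0,-9,-6,0,-1],
    [0,-17,-11,0,-1],
    [0,-25,-17,0,-1],
    [0,-33,-22,0,-1],
    [0,-42,-27,0,-1],
  ],
)

```text
clock: 9.35
position: [0.5105, -0.1727, 0.1461]
ee_rot: [0.004, 0.998, 0.056, 0.0]
contact_force: [0.8, -2.5, -0.2]
width: 0.0002
```

```bash
python3 -c "
from h import *
to([.520,-.2667,.025],.105)
i2=snap('side','s9.png')
cv2.imwrite('pics/c9.png',cv2.resize(i2[100:280,110:350],(800,600),interpolation=2))
"
```

```text
clock 9.35 pos [ 0.5105 -0.1727  0.1461] yaw 0.112 F [ 0.8 -2.5 -0.2] -> [ -1.1  93.6 121.7] turn 0.007
```

View pics/c9.png

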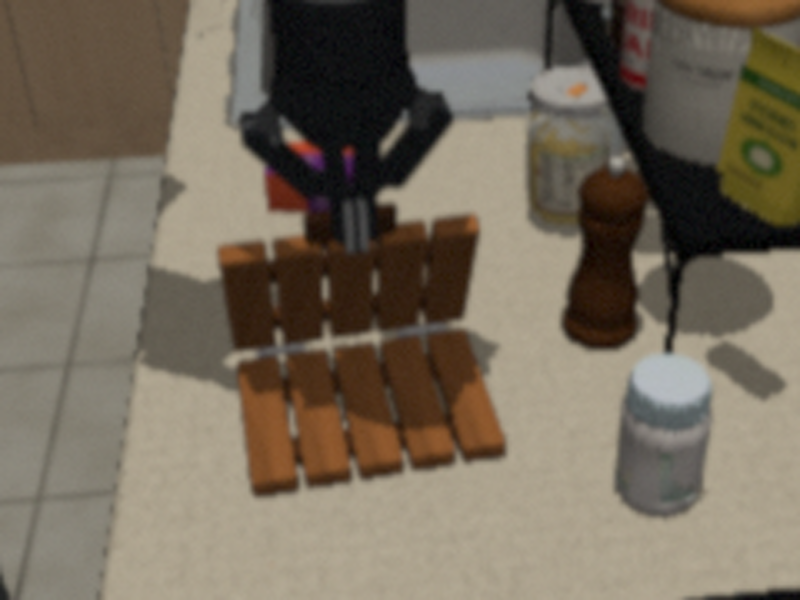

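Call:
drive_tool(
  steps=[
    [0,-13,-4,0,-1],
    [0,-25,-7,0,-1],
    [0,-37,-9,0,-1],
    [0,-49,-10,0,-1],
    [0,-60,-10,0,-1],
  ],
)

```text
clock: 9.9
position: [0.5034, -0.1104, 0.1564]
ee_rot: [0.003, 0.998, 0.056, 0.0]
contact_force: [1.3, -0.2, -1.1]
width: -0.0
```

```bash
cat >> h.py <<'E'
def tri():
    s,R,y=st(); p=s['position']-[.503,-.1096,0]; print('clock',round(s['clock'],2),'trivetX',(p@[.9945,.1048,0]*1e3).round(1),'Y',(p@[-.1048,.9945,0]*1e3).round(1),'Z',(p[2]*1e3).round(1),'F',s['contact_force'].round(1),'yaw',round(y,3))
E
python3 -c "
from h import *
tri()
i2=snap('side','s10.png')
cv2.imwrite('pics/c10.png',cv2.resize(i2[100:280,110:350],(800,600),interpolation=2))
"
```

```text
clock 9.9 trivetX 0.3 Y -0.9 Z 156.4 F [ 1.3 -0.2 -1.1] yaw 0.113
```

View pics/c10.png

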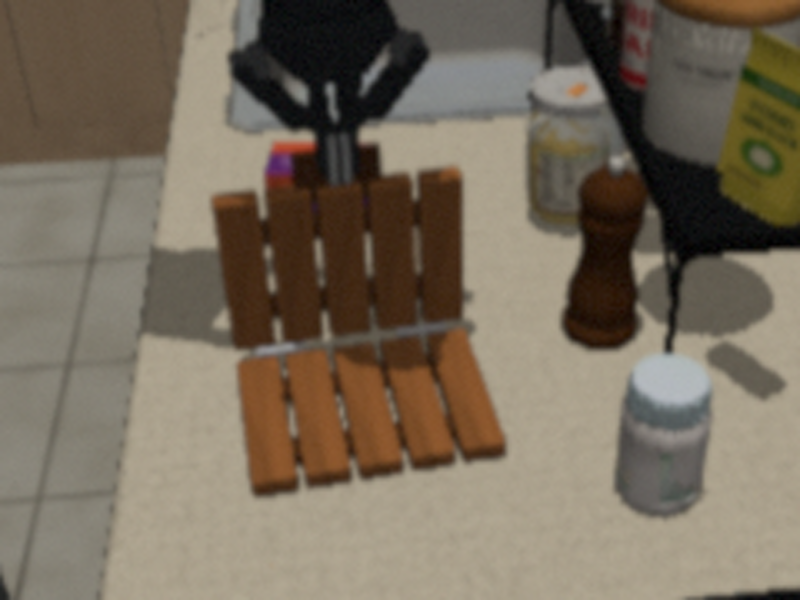

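Call:
drive_tool(
  steps=[
    [0,-14,3,0,-1],
    [0,-28,7,0,-1],
    [0,-41,12,0,-1],
    [0,-54,18,0,-1],
    [0,-66,25,0,-1],
  ],
)

```text
clock: 10.45
position: [0.495, -0.0419, 0.1304]
ee_rot: [0.002, 0.998, 0.057, -0.0]
contact_force: [0.9, 0.1, 0.5]
width: -0.0001
```

```bash
python3 -c "
from h import *
tri()
i2=snap('side','s11.png')
cv2.imwrite('pics/c11.png',cv2.resize(i2[100:280,110:350],(800,600),interpolation=2))
"
```

```text
clock 10.45 trivetX -0.9 Y 68.1 Z 130.4 F [0.9 0.1 0.5] yaw 0.113
```

View pics/c11.png

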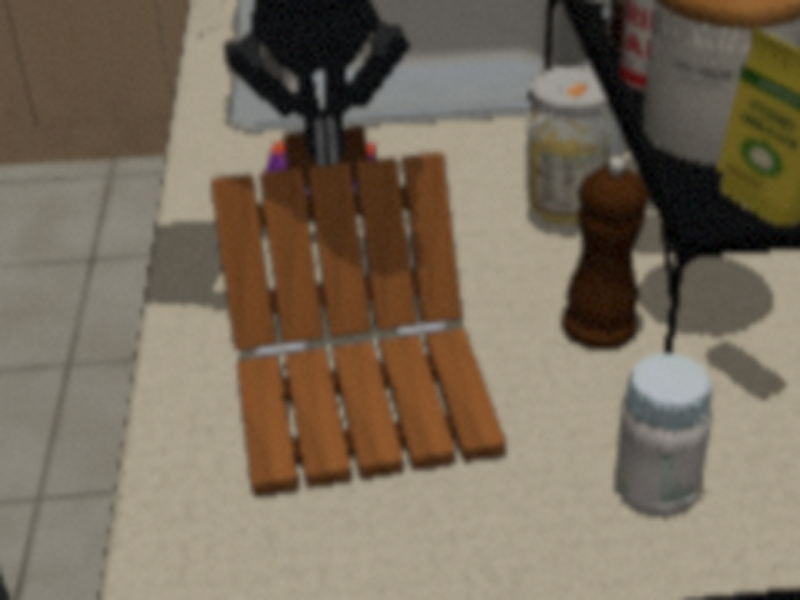

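Call:
drive_tool(
  steps=[
    [0,-8,7,0,-1],
    [0,-15,14,0,-1],
    [0,-21,21,0,-1],
    [0,-27,28,0,-1],
    [0,-32,35,0,-1],
  ],
)

```text
clock: 11.0
position: [0.4896, -0.0076, 0.0936]
ee_rot: [0.0, 0.998, 0.057, -0.002]
contact_force: [-0.2, 2.2, 2.7]
width: 0.0002
```

Call:
drive_tool(
  steps=[
    [0,-5,8,0,-1],
    [0,-10,16,0,-1],
    [0,-14,24,0,-1],
    [0,-17,32,0,-1],
    [0,-20,39,0,-1],
  ],
)

```text
clock: 11.5
position: [0.4871, 0.0121, 0.0537]
ee_rot: [0.0, 0.998, 0.057, -0.002]
contact_force: [0.6, -0.5, -0.3]
width: -0.0
```

```bash
python3 -c "
from h import *
tri()
i2=snap('side','s12.png')
cv2.imwrite('pics/c12.png',cv2.resize(i2[100:280,110:350],(800,600),interpolation=2))
"
```

```text
clock 11.5 trivetX -3.1 Y 122.7 Z 53.7 F [ 0.6 -0.5 -0.3] yaw 0.114
```

View pics/c12.png

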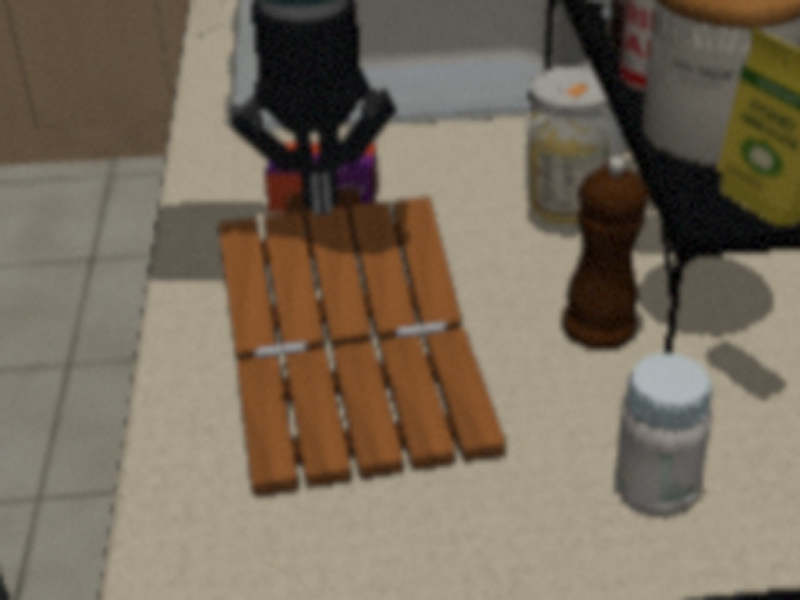

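Call:
drive_tool(
  steps=[
    [3,0,9,0,-1],
    [3,-1,18,0,-1],
    [3,-1,26,0,-1],
    [3,-1,33,0,-1],
    [3,-1,37,0,-1],
  ],
)

```text
clock: 12.05
position: [0.4886, 0.0138, 0.0155]
ee_rot: [0.0, 0.998, 0.057, -0.003]
contact_force: [-7.0, 1.0, 38.9]
width: 0.0001
```

Call:
drive_tool(
  steps=[
    [0,0,2,0,-1],
    [0,0,4,0,-1],
    [0,0,5,0,-1],
  ],
)

```text
clock: 12.35
position: [0.4887, 0.0138, 0.0154]
ee_rot: [0.0, 0.998, 0.057, -0.003]
contact_force: [-11.7, 1.5, 53.9]
width: -0.0002
```

```bash
python3 -c "
from h import *
tri()
i2=snap('side','s13.png')
cv2.imwrite('pics/c13.png',cv2.resize(i2[100:280,110:350],(800,600),interpolation=2))
"
```

```text
clock 12.35 trivetX -1.3 Y 124.3 Z 15.4 F [-11.7   1.5  53.9] yaw 0.114
```

View pics/c13.png

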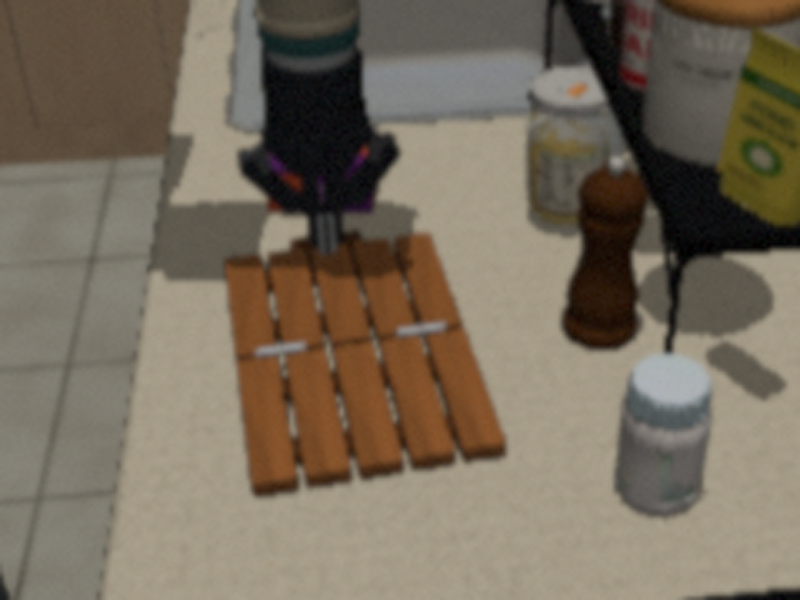

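The leaf is hard against the worktop, with tip z at 15.4 mm. I'll back off straight up.

Call:
drive_tool(
  steps=[
    [0,0,-8,0,-1],
    [0,0,-30,0,-1],
    [0,0,-70,0,-1],
    [0,0,-110,0,-1],
    [0,0,-150,0,-1],
  ],
)

```text
clock: 12.9
position: [0.489, 0.0138, 0.1668]
ee_rot: [0.0, 0.998, 0.057, -0.003]
contact_force: [1.2, -0.1, 1.0]
width: -0.0002
```

Call:
drive_tool(
  steps=[
    [-30,-20,-10,0,-1],
    [-60,-60,-20,0,-1],
    [-80,-100,-30,0,-1],
    [-100,-150,-30,0,-1],
    [-120,-200,-30,0,-1],
  ],
)

```text
clock: 13.4
position: [0.35, 0.1931, 0.1979]
ee_rot: [0.0, 0.998, 0.056, -0.002]
contact_force: [0.6, 1.3, -0.9]
width: -0.0004
```

```bash
python3 -c "
from h import *
tri()
im=snap('top','t14.png');i2=snap('side','s14.png')
a=im[100:330,110:370];b=i2[100:280,130:330]
cv2.imwrite('pics/c14.png',np.hstack([cv2.resize(a,(400,354)),cv2.resize(b,(400,354))]))
o=np.array([.503,-.1096,0])
for c,n in (('top','carton_mid'),('top','mill'),('top','jar'),('top','bottle'),('side','mill'),('side','jar'),('side','bottle')):
  for m in manip.masks_of(c,n)[:1]: print(c,n,m['conf'],np.round(m['location'],1),onz(c,m['location'],.02).round(3))
"
```

```text
clock 13.4 trivetX -120.5 Y 317.1 Z 197.9 F [ 0.6  1.3 -0.9] yaw 0.112
top carton_mid 0.8 [133.1 243.3] [0.491 0.123 0.02 ]
top mill 0.96 [244.6 139. ] [ 0.709 -0.094  0.02 ]
top jar 0.88 [165.5 139.4] [0.706 0.07  0.02 ]
top bottle 0.78 [327.4 139.8] [ 0.709 -0.266  0.02 ]
side mill 0.9 [289.2 179.9] [ 0.702 -0.046  0.02 ]
side jar 0.95 [278.6 143. ] [0.71  0.148 0.02 ]
side bottle 0.58 [309.5 231.5] [ 0.706 -0.243  0.02 ]
```

View pics/c14.png

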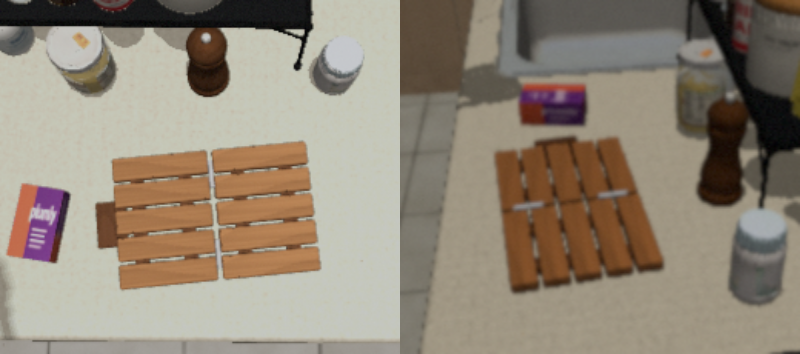

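```bash
python3 -c "
from h import *
a=cv2.imread('pics/t0.png',0).astype(float);b=cv2.imread('pics/t14.png',0).astype(float)
for n,(x,y,w,h) in dict(jar=(140,115,50,50),mill=(228,115,35,50),bottle=(310,120,40,45)).items():
  print(n,cv2.phaseCorrelate(a[y:y+h,x:x+w].copy(),b[y:y+h,x:x+w].copy()),abs(a-b)[y:y+h,x:x+w].mean())
# leaf height in side: free corners predicted for theta=pi
yaw=.105;o=[.503,-.1096]
for th in (np.pi,np.pi-.06):
  out=[]
  for x,d,h in ((.085,130,0),(-.085,130,0),(.085,0,0),(-.085,0,0)):
    d/=1000;h/=1000;y=-d*np.cos(th)+h*np.sin(th);z=.016+d*np.sin(th)+h*np.cos(th)
    out.append([o[0]+x*np.cos(yaw)-y*np.sin(yaw),o[1]+x*np.sin(yaw)+y*np.cos(yaw),z])
  print(th,((proj('side',out)-[130,100])*[4,4]).round(0).tolist())
i=cv2.imread('pics/s14.png')[100:250,130:330];cv2.imwrite('pics/c15.png',cv2.resize(i,(800,600),interpolation=2))
"
```

```text
jar ((-0.022528520977623145, -0.019937730732930703), 1.0046586887952063) 4.7516
mill ((-0.06461014351972949, 0.02244881137431065), 0.9904795070577845) 4.368571428571428
bottle ((-0.012387165183028515, 0.49392482114290104), 1.005659160490033) 4.8261111111111115
3.141592653589793 [[433.0, 275.0], [184.0, 306.0], [474.0, 388.0], [198.0, 428.0]]
3.081592653589793 [[432.0, 265.0], [182.0, 297.0], [474.0, 388.0], [198.0, 428.0]]
```

View pics/c15.png

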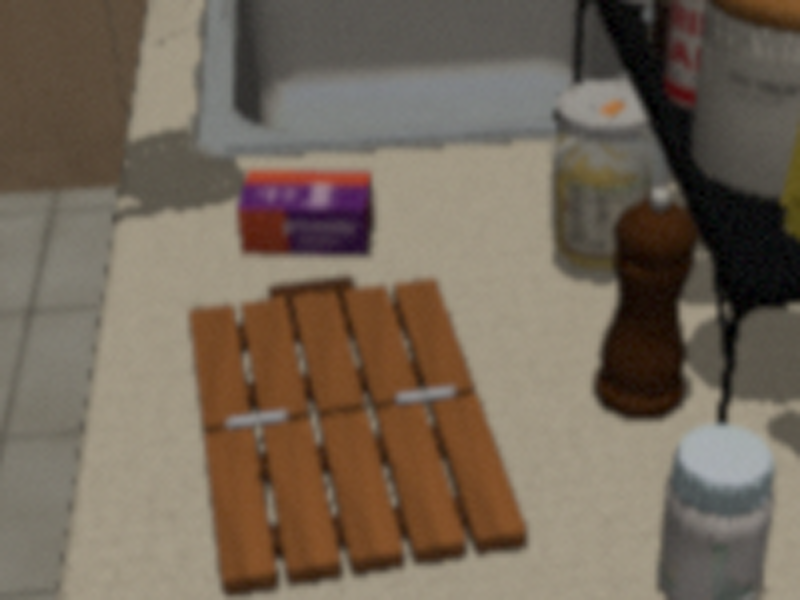

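```bash
python3 -c "
from h import *
tri(); print(manip.sign_off())"
```

```text
clock 13.85 trivetX -119.0 Y 314.7 Z 197.2 F [-0.6  0.4  0.3] yaw 0.111
the job is handed in; nothing more can be done
None
```

The trivet is folded out with its leaf flat on the worktop. I handed the job in at 13.9 s, with the arm clear of everything.

**Carton:** I slid it about 120 mm to the left with the shut fingers. It ended upright, and its nearest corner is about 181 mm from the spine. The tab reaches 155 mm.

**Leaf:** The tool drive only moves the tool pointing straight down, so I couldn't lay a fingertip flat under the tab. I raised the leaf by the lower edge of the tab's end, with the fingertip reaching just below it. I then took it over the spine and pressed it down.

**Last checks:**
- **Leaf:** The fingertip stopped at 15.4 mm when pressing on the leaf, which is 16 mm thick. In the side picture the leaf's corners match a flat leaf to within about 2 mm.
- **Other objects:** The jar and mill show no shift in the top picture. The bottle read about half a pixel of shift (roughly 1 mm). I take that as noise, because the arm never went near it.
- **Pressing force:** The final press was harder than needed. The wrist reading reached 54 N, applied through the fingertips. The limits are 120 N at the wrist and 40 N for the arm or gripper body, so I don't believe either was passed.

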